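# Re-index the bench rest by one stop

### The job

On the range bench, move the fork rest one stop along its rail, towards the red end block: pull the spring plunger knob up, slide the saddle to the next hole and let the pin snap fully home there. Work gently: never force the saddle against the pin when the pin is down in a hole or slot. Let go of the knob at the end, and leave the tin, the screwdriver and the lens cap alone.

Things in the scene. Friction and masses are not known exactly. Their poses are not given: they have to be found in the camera images.
- rest_base: Fixed bench rest: teal plate 165 x 360 x 10 mm (local x -118..+48, y -180..+180) with an aluminium rail along local y; z up. Origin on the bench under the rail's middle. On the rail runs the saddle, a teal plate 80 mm long in y (local x -103..+33, top 54 mm above the bench), moved with the plunger's knob, which stands on the rail axis.
- seal_mid (a point): Middle of the black rubber seal on top of the rail, 40 mm above the bench. It hides the index strip: a parking slot 33 mm long in the middle (the pin starts in it), and two holes each side, nominally 48 and 96 mm from the middle (white marks). The strip is shifted along the rail by an unknown 3 to 11 mm either way, so the next hole, at 37 to 59 mm, must be found by feel.
- fork_mid (a point): Middle of the cork-lined aluminium fork on the saddle, 80 mm above the bench, 84 mm from the knob's axis towards local -x. The fork is 26 mm thick in x, 70 mm wide, its tips 95 mm above the bench. Nothing else on the saddle near the knob stands higher than the plunger's boss.
- knob_center (a point): Centre of the plunger's black round knob (30 mm diameter, 24 mm high, red dot on top), 84 mm above the bench when the pin is down, 30 mm above the saddle's top. Below it a 12 mm stem enters a steel boss of 24 mm diameter, whose top is 18 mm below this point. Moves with saddle and plunger.
- saddle (a joint): Saddle travel, m, positive to the base's local +y; starts near 0, ends +-0.11. Sliding takes about 2 N, 5 to 7 N with the pin dragging on the strip. With the pin down it comes up hard against the pin: over 25 N on the pin spoils it. At 32 mm of travel the pin is surely past the slot. Slid at 20 mm/s or less with the knob free, the pin drops into a hole by itself.
- plunger (a joint): Plunger lift, m: 0 = pin home in a hole or slot, 0.0074 = tip resting on the strip, 0.012 = upper stop; clear of the strip above 0.0085. The spring pulls down with about 4 N at 0 and 7 N at the top. The 8 mm pin has 0.8 mm play each way in a hole; let down more than about 1 mm off a hole's centre, it rests on the strip until the saddle is slid on.
- red_end_top (a point): Centre of the top face of the red end block (50 x 18 x 40 mm, top 50 mm above the bench), fixed on the base plate at one end of the rail, 165 mm from the rail's middle; which end changes. Move the saddle towards this one.
- white_end_top (a point): Centre of the top face of the white end block, same size, at the other end of the rail.
- tin_center (a point): Centre of a closed round aluminium pellet tin, 67 mm diameter, 24 mm high, on the bench. Leave alone.
- driver_grip (a point): Grip of a blue-handled screwdriver 150 mm long, lying on the bench. Leave alone.
- cap_center (a point): Centre of a black lens cap, 44 mm diameter, 16 mm high, on the bench. Leave alone.

How it is judged (in metres and radians):
On the way, in this order (a step that is already met when the one before it is completed fails the run):
1. the plunger is pulled up clear of the strip (value of joint plunger above 0.008 m), for 0.1 s.
2. the pin has snapped home in the next hole towards the red end (((y of red_end_top in the frame of rest_base above 0 m and value of joint saddle between 0.034 and 0.062 m) or (y of red_end_top in the frame of rest_base below 0 m and value of joint saddle between -0.062 and -0.034 m)) and value of joint plunger below 0.002 m), for 0.2 s.
At the end, for the whole second after the job is handed in: The saddle stands 34 to 62 mm from its middle position towards the red end (the next hole), with the plunger fully down (less than 2 mm of lift), at rest and released (all of step 2 and velocity of joint saddle between -0.005 and 0.005 m/s); the robot touches nothing.
It fails at once if the pin is loaded with more than 25 N (saddle forced against the pin) (contact force between pin and anything else above 25 N).
It fails at once if the tin is moved by more than 15 mm (distance of tin_center from where it was at the start of the episode above 0.015 m).
It fails at once if the screwdriver is moved by more than 15 mm (distance of driver_grip from where it was at the start of the episode above 0.015 m).
It fails at once if the lens cap is moved by more than 15 mm (distance of cap_center from where it was at the start of the episode above 0.015 m).
It also fails if it takes over 48 s, if anything falls off the work surface, if the arm or the gripper's body presses on something with over 40 N, if the wrist force passes 120 N, or if a joint passes its speed limit or range.

### The arm

A 6-joint arm with a two-finger parallel gripper is mounted at the origin on the work surface. World frame = base frame: x ahead of the robot, y to its left, z up, the work surface at z = 0. Lengths are in mm, angles in rad, forces in N, time in s.
With the tool pointing down it reaches from about 400 to 925 mm from the base axis. Payload 12.5 kg.
Tool frame: the origin (TCP) lies at the very end of the fingers, on their centre line; the grasp point (between the pads) lies 19 mm behind it; z points along the fingers, y is the direction in which the jaws open and shut (so a half turn about z gives the same grasp; the last joint's range is limited). The gripper opens to 95 mm and grips with 3 to 60 N. Pads are 20 mm wide; open, the fingers measure 119 mm over their backs; the gripper's body (75 mm by 180 mm) begins 59 mm behind the grasp point.
Start: joints at [-1.415, 0.491, 1.559, -0, 1.092, -0.106], TCP at [161.785, -603.718, 185.161] pointing down, gripper open.
Joint ranges: [-3.1, 3.1], [-0.84, 2.19], [0.05, 2.79], [-1.13, 4.28], [0.06, 2.93], [-2.69, 2.69]. Speed limits (rad/s): [2.22, 2.22, 2.79, 3.14, 3.14, 3.14].

### API

Orientations are given as [roll, pitch, yaw] about the fixed x, y, z axes, in that order (R = Rz(yaw) Ry(pitch) Rx(roll)).
In Python, from cell import env gives the robot as it stands.
- The arm moves only by the shell command python3 -m pendant 'ROWS'. ROWS is JSON, a list that holds one entry, the list of rows, each a list of 5 numbers: the opening, from 0 (shut) to 1 (fully open), then the shift along the tool's x, y, z in m, then the turn about the tool's z in rad. A call has exactly 8 rows; each row is the pose to reach, as a shift and turn from the pose commanded when the call began, along the tool's axes at that moment; what a row does not reach only later rows make up. A row lasts 1/10 s, in which the tool goes at most 50 mm and 8.59 degrees, less where a joint would pass 70% of its speed; a pose out of reach is approached as far as the arm can. A call with a gripper value outside its range is refused whole. The fingers move at their own pace and stop on an object; the grip force is fixed at half the most. Time passes only in rows, so rows that repeat a pose let the fingers close, or fill a call up. It gives the time, the measured TCP pose, the force and the opening at its end, in the units of the state.
- env.state(): the state, without advancing time (a new reading comes with each control period).
- env.read_camera(name): name is "side" or "top"; returns a dict with "image" (480x640x3 uint8, blue, green, red), "range_z" (480x640 float32, mm along the optical axis (not along the pixel's ray), 0 where there is no reading), "fx", "fy", "cx", "cy" (pixels), "dist" ([k1, k2, p1, p2, k3] as OpenCV has them; the pictures are not rectified), "rvec" (rotation vector, rad) and "tvec" (3), from world to camera coordinates, as OpenCV has them. Camera axes: x right, y down, z forward; pixel columns grow to the right and rows downward; lengths in mm; the calibration is good to about 2 mm. A picture is of the moment at which its call begins.
- env.job_done(): hands the job in, once; it reports no verdict.
The state is a dict: "t": time; "joints": joint angles; "qvel": joint speeds; "tau": joint torques, N m; "eef_pos": TCP position; "tcp_rot": TCP orientation; "ft_force": force on the tool from outside, world axes, zero at the start; "moment": the same for the moment, N m; "opening": opening from 0.0 (shut) to 1.0 (fully open).
Only numpy, scipy, OpenCV 4.12 (cv2) and the standard library are available. Lean on these libraries where they do the work, as an engineer would, in place of code of your own. Each camera call takes 0.05 s, during which the arm holds its last target. There are 200 camera calls.

## Working session

There is one attempt and no reset: what is moved stays moved. The work goes in short steps, Python scripts to look and compute and a shell command to move; the robot and the scene stay as the last step left them, time stands still between calls to the robot, and variables do not carry over. Pictures are saved under pics/ and viewed, about 8 in all and at most 12, crops included, and the job is handed in when it is done.

```bash
mkdir -p pics; cat > h.py <<'E'
import numpy as np, cv2
from cell import env
def snap(cam,name):
    c=env.read_camera(cam); cv2.imwrite(f'pics/{name}.png',c['image'])
    np.savez(f'pics/{name}.npz',**c); return c
def px2w(name,u,v,z=None):
    c=np.load(f'pics/{name}.npz'); K=np.array([[c['fx'],0,c['cx']],[0,c['fy'],c['cy']],[0,0,1]],float)
    R=cv2.Rodrigues(c['rvec'].astype(float))[0]; t=c['tvec'].reshape(3)
    p=cv2.undistortPoints(np.array([[[u,v]]],float),K,c['dist'].astype(float))[0,0]
    d=R.T@np.array([p[0],p[1],1]); o=-R.T@t
    if z is None:
        s=float(np.median(c['range_z'][v-1:v+2,u-1:u+2]))
    else: s=(z-o[2])/d[2]
    return o+s*d
E
python3 - <<'E'
from h import *
snap('top','t0');snap('side','s0');s=env.state();print({k:np.round(v,3) for k,v in s.items()})
E
```

```text
{'t': np.float64(0.1), 'joints': array([-1.415,  0.491,  1.559, -0.   ,  1.092, -0.106]), 'qvel': array([ 0.002, -0.003,  0.   , -0.001,  0.001,  0.   ]), 'tau': array([ 2.0000e-03, -6.1362e+01, -2.5861e+01,  6.9000e-02,  4.7000e-02,
       -0.0000e+00]), 'eef_pos': array([ 161.772, -603.454,  184.64 ]), 'tcp_rot': array([-3.141, -0.   ,  0.262]), 'ft_force': array([ 0.079,  0.197, -0.522]), 'moment': array([0.065, 0.032, 0.05 ]), 'opening': np.float64(0.997)}
```

View pics/t0.png

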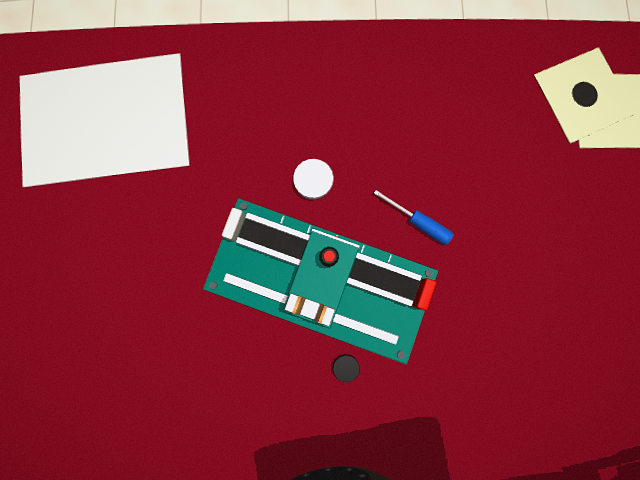

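View pics/s0.png

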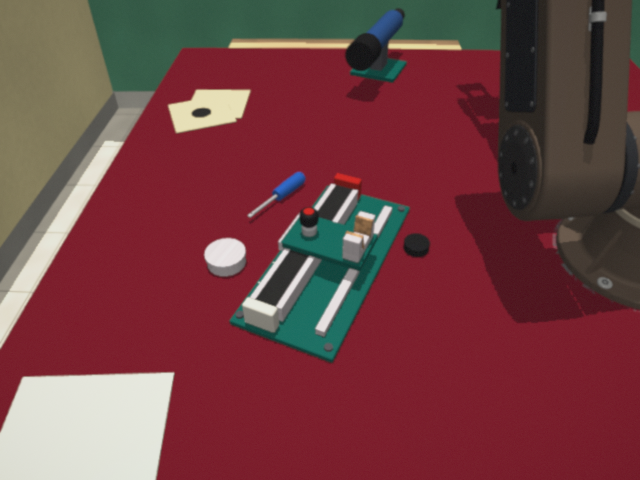

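Top view: knob red dot at (329,257), red block top at (427,293), white block top at (233,222), fork at (310,309). The tin, the driver and the cap are well off the rail.

```bash
python3 - <<'E'
from h import *
k=px2w('t0',329,256,96);r=px2w('t0',428,293,50);w=px2w('t0',234,222,50);f=px2w('t0',310,309,95)
for p in(k,r,w,f,px2w('t0',329,256),px2w('t0',428,293),px2w('s0',309,212)):print(p.round(1))
a=(r-w)[:2];print('rail',np.linalg.norm(a),np.degrees(np.arctan2(a[1],a[0])),'mid',((r+w)/2).round(1))
E
```

```text
[538.4  22.2  96. ]
[ 480.  -133.8   50. ]
[599.5 171.3  50. ]
[461.1  51.9  95. ]
[538.4  22.2  95.8]
[ 480.  -134.1   49. ]
[539.6  27.2  96.1]
rail 327.69242061397335 -111.3937350829395 mid [539.7  18.7  50. ]
```

```bash
cat >> h.py <<'E'
def go(x,y,z,yaw=None):
    from scipy.spatial.transform import Rotation as Ro
    s=env.state(); R=Ro.from_euler('xyz',s['tcp_rot'])
    d=R.inv().apply(np.array([x,y,z])-s['eef_pos']).round(1)
    print('t',round(s['t'],2),'pos',np.round(s['eef_pos'],1),'rot',np.round(s['tcp_rot'],3),'F',np.round(s['ft_force'],1),'op',round(s['opening'],3),'shift mm',d, 'turn', None if yaw is None else round(s['tcp_rot'][2]-yaw,3))
E
python3 -m pendant '[[[0.6,0.033,-0.032,0,-0.12],[0.6,0.066,-0.064,0,-0.24],[0.6,0.1,-0.096,0,-0.36],[0.6,0.133,-0.128,0,-0.48],[0.6,0.166,-0.16,0,-0.6],[0.6,0.2,-0.192,0,-0.72],[0.6,0.233,-0.224,0,-0.84],[0.6,0.265,-0.256,0,-0.935]]]'
python3 -c "
from h import *
go(538.4,22.5,150,1.197)"
```

```text
t: 0.9
eef_pos: [352.1, -286.1, 185.1]
tcp_rot: [3.142, -0.0, 1.201]
ft_force: [0.4, -0.1, 0.4]
opening: 0.602
t 0.9 pos [ 352.1 -286.1  185.1] rot [ 3.142 -0.     1.201] F [ 0.4 -0.1  0.4] op 0.602 shift mm [355.1  62.3  35.1] turn 0.004
```

```bash

python3 -m pendant '[[[0.6,0.046,0.008,0.004,0],[0.6,0.092,0.016,0.008,0],[0.6,0.138,0.024,0.013,0],[0.6,0.184,0.032,0.018,0],[0.6,0.23,0.04,0.023,0],[0.6,0.276,0.048,0.028,0],[0.6,0.32,0.056,0.032,0],[0.6,0.355,0.0623,0.035,0.004]]]'
python3 - <<'E'
from h import *
c=snap('side','s1'); i=c['image'][120:300,220:440]; cv2.imwrite('pics/s1c.png',cv2.resize(i,None,fx=3,fy=3))
go(538.4,22.5,71,1.197)
E
```

```text
t: 1.7
eef_pos: [539.9, 22.2, 149.6]
tcp_rot: [-3.141, 0.0, 1.194]
ft_force: [-0.2, -0.5, 0.6]
opening: 0.6
t 1.75 pos [541.8  25.  149.2] rot [ 3.142e+00 -1.000e-03  1.195e+00] F [-2.2  1.9 -0.8] op 0.6 shift mm [-3.7 -2.2 78.2] turn -0.002
```

View pics/s1c.png

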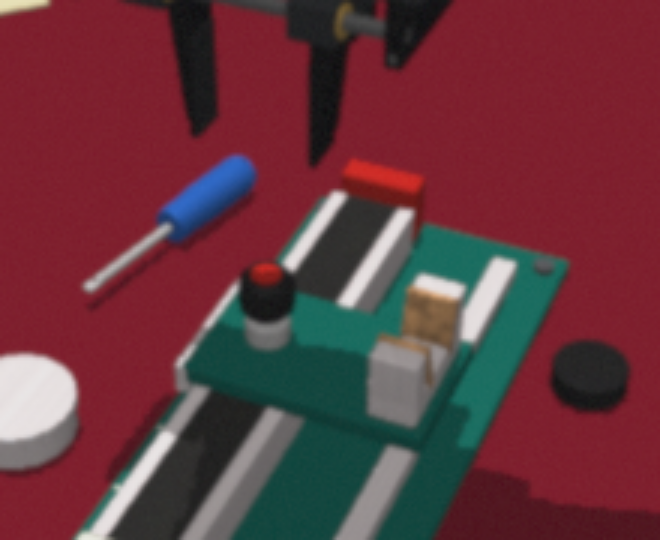

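The crop shows the two finger tips (200,130 and 315,160) above the knob (268,300), spread across the rail, clear of the fork. I'll go down and re-read the settled pose.

```bash

python3 -m pendant '[[[0.6,0,0,0.005,0],[0.6,0,0,0.02,0],[0.6,0,0,0.035,0],[0.6,0,0,0.05,0],[0.6,0,0,0.065,0],[0.6,0,0,0.078,0],[0.6,0,0,0.078,0],[0.6,0,0,0.078,0]]]'
python3 -c "
from h import *
go(538.4,22.5,71,1.197)"
```

```text
t: 2.55
eef_pos: [539.1, 19.4, 72.2]
tcp_rot: [-3.141, 0.0, 1.192]
ft_force: [-0.4, 0.2, 0.8]
opening: 0.601
t 2.55 pos [539.1  19.4  72.2] rot [-3.141  0.     1.192] F [-0.4  0.2  0.8] op 0.601 shift mm [ 2.6 -1.8  1.2] turn -0.005
```

```bash

python3 -m pendant '[[[0.5,0.0025,-0.0015,0.001,0],[0.4,0.0025,-0.0015,0.001,0],[0.38,0.0025,-0.0015,0.001,0],[0.34,0.0025,-0.0015,0.001,0],[0.3,0.0025,-0.0015,0.001,0],[0.25,0.0025,-0.0015,0.001,0],[0.2,0.0025,-0.0015,0.001,0],[0.2,0.0025,-0.0015,0.001,0]]]'
python3 -c "
from h import *
go(538.4,22.5,71,1.197)
c=snap('side','s2'); i=c['image'][120:300,220:440]; cv2.imwrite('pics/s2c.png',cv2.resize(i,None,fx=3,fy=3))"
```

```text
t: 3.35
eef_pos: [538.7, 22.7, 71.1]
tcp_rot: [3.142, 0.0, 1.193]
ft_force: [0.3, -0.0, 0.9]
opening: 0.206
t 3.35 pos [538.7  22.7  71.1] rot [3.142 0.    1.193] F [ 0.3 -0.   0.9] op 0.206 shift mm [-0.3 -0.2  0.1] turn -0.004
```

View pics/s2c.png

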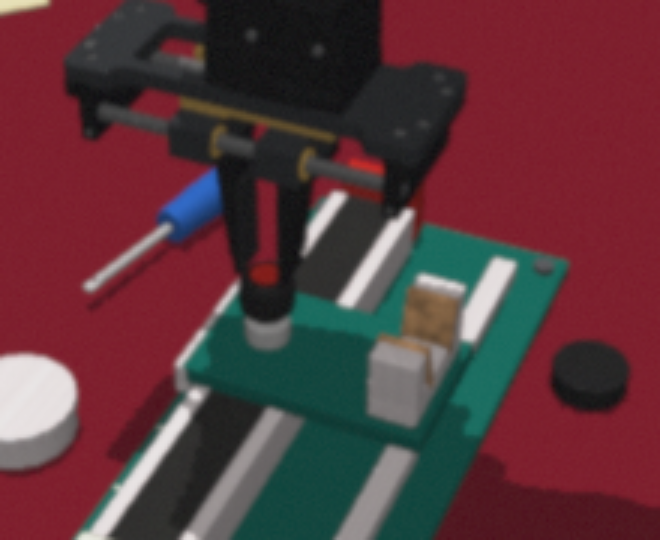

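Opening 0.206 (about 20 mm) is less than the 30 mm knob, and the fingers appear behind the knob at (265,250). The grasp missed towards red, so I'll check it against the cameras.

```bash
python3 - <<'E'
from h import *
c=snap('top','t2')
i=c['image'][150:350,200:450]; cv2.imwrite('pics/t2c.png',cv2.resize(i,None,fx=3,fy=3))
s=env.state()
for n in('s2','t2'):
    c=np.load(f'pics/{n}.npz');K=np.array([[c['fx'],0,c['cx']],[0,c['fy'],c['cy']],[0,0,1]],float)
    P=np.array([s['eef_pos'],s['eef_pos']+[0,0,25],[538.4,22.2,96]],float)
    print(n,cv2.projectPoints(P,c['rvec'].astype(float),c['tvec'].astype(float),K,c['dist'].astype(float))[0].reshape(-1,2).round(0).tolist(), (-cv2.Rodrigues(c['rvec'].astype(float))[0].T@c['tvec'].reshape(3)).round())
for u,v in((308,211),(308,218),(308,204),(299,195),(317,195),(309,228)):print((u,v),px2w('s2',u,v).round(1))
for u,v in((308,211),(308,218)):print((u,v),px2w('s0',u,v).round(1))
go(538.4,22.2,71)
E
```

```text
s2 [[310.0, 222.0], [310.0, 210.0], [310.0, 210.0]] [488. 645. 610.]
t2 [[328.0, 257.0], [329.0, 256.0], [329.0, 256.0]] [487.  42. 770.]
(308, 211) [541.3  24.8  95.9]
(308, 218) [540.6  37.1  92.3]
(308, 204) [ 552.7 -112.7   -1.1]
(299, 195) [553.8  28.9 130. ]
(317, 195) [526.1  39.8 139.3]
(309, 228) [540.1  29.8  65.4]
(308, 211) [541.4  24.4  95.6]
(308, 218) [540.7  36.2  91.5]
t 3.45 pos [538.7  22.7  71.1] rot [-3.142  0.     1.193] F [ 0.2 -0.1  1.2] op 0.203 shift mm [-0.6 -0.1  0.1] turn None
```

View pics/t2c.png

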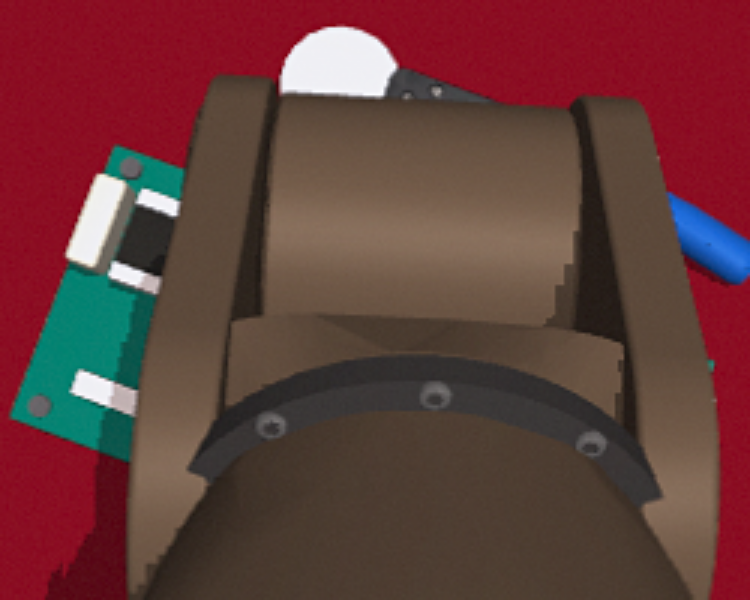

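```bash
python3 - <<'E'
from h import *
for u,v in((300,195),(301,199),(302,203),(302,206),(316,195),(316,199),(316,203),(316,206),(308,206),(308,208)):print((u,v),px2w('s2',u,v).round(1))
c=np.load('pics/s2.npz');i=c['image'][170:245,270:350]; cv2.imwrite('pics/s2d.png',cv2.resize(i,None,fx=7,fy=7,interpolation=cv2.INTER_CUBIC))
E
```

```text
(300, 195) [552.6  26.2 128. ]
(301, 199) [551.3  25.7 120. ]
(302, 203) [550.3  23.1 110.2]
(302, 206) [550.5  23.3 104.4]
(316, 195) [527.6  39.9 139.3]
(316, 199) [527.7  40.  132. ]
(316, 203) [527.9  38.5 123.1]
(316, 206) [527.9  38.2 117.2]
(308, 206) [ 552.3 -107.2   -1.4]
(308, 208) [541.8  17.5  96. ]
```

View pics/s2d.png

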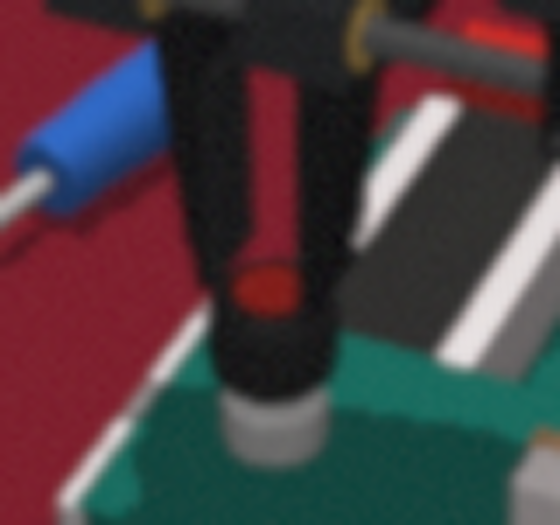

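```bash
python3 - <<'E'
from h import *
c=np.load('pics/s1.npz');K=np.array([[c['fx'],0,c['cx']],[0,c['fy'],c['cy']],[0,0,1]],float)
T=np.array([541.,23.7,149.2]);y=np.array([.93,-.367,0])
P=np.array([T+28.5*y,T-28.5*y,T+33*y,T-33*y,T])
print(cv2.projectPoints(P,c['rvec'].astype(float),c['tvec'].astype(float),K,c['dist'].astype(float))[0].reshape(-1,2).round(1).tolist())
for u,v in((287,158),(286,161),(285,163),(326,168),(325,171),(324,173)):print((u,v),px2w('s1',u,v).round(1))
for n in('s1','s2'):
  print(n)
  z=np.load(f'pics/{n}.npz')['range_z']
  print(z[196:226:2,294:324:2].astype(int))
print(np.load('pics/s0.npz')['range_z'][196:226:2,294:324:2].astype(int))
E
```

```text
[[290.3, 178.3], [325.1, 187.4], [287.6, 177.5], [327.9, 188.2], [307.4, 182.8]]
(287, 158) [570.   18.3 188.7]
(286, 161) [571.5  19.2 184.1]
(285, 163) [572.9  21.2 182. ]
(326, 168) [512.7  44.3 190.8]
(325, 171) [514.1  44.4 185.7]
(324, 173) [515.5  44.9 182.6]
s1
[[994 993 993 992 991 992 991 993 992 992 991 990 991 976 925]
 [987 987 988 985 990 988 988 986 988 986 984 982 970 972 924]
 [983 984 983 982 982 981 981 984 983 979 985 969 967 917 919]
 [982 978 977 978 979 977 979 977 980 976 978 963 913 915 912]
 [974 976 972 976 973 978 971 971 977 974 957 958 908 909 910]
 [970 970 969 969 970 970 970 968 969 955 953 903 905 902 904]
 [966 965 964 964 963 812 812 812 809 814 813 902 898 898 902]
 [963 961 965 962 809 807 806 806 809 809 811 813 898 895 895]
 [956 954 958 809 808 804 803 805 804 806 806 809 890 895 893]
 [953 953 871 806 804 804 804 803 802 803 802 805 810 888 891]
 [948 947 867 807 804 802 796 798 798 803 799 805 814 885 885]
 [946 861 862 809 802 801 801 799 799 798 802 805 814 862 859]
 [857 857 856 810 806 804 802 800 800 801 804 810 819 856 857]
 [858 853 8
[... 1310 characters left out ...]
4 916]
 [973 971 972 977 971 975 974 972 975 974 956 956 910 910 909]
 [970 970 972 971 969 969 972 969 973 954 955 905 908 904 905]
 [966 964 965 967 967 813 812 810 815 811 810 900 903 903 902]
 [962 963 962 959 809   0 807 810 809 809 808 810 897 900 895]
 [954 955 956 808 804 804 807 802 802 809 805 807 893 892 892]
 [954 952 868 807 803 803 804 803 802 803 803 804 809 888 889]
 [949 951 868 806 802 801 801 800 801 800 803 803 812 886 883]
 [948 864 860 808 805 799 800 800 801 799 805 807 813 862 858]
 [860 858 856 811 807 802 800 801 798 804 804 809 818 856 853]
 [855 850 852 818 808 807 801 805 802 806 805 812 854 852 853]
 [850 849 851 851 812 808 807 805 806 810 808 815 850 849 848]]
```

The fingertips show about 30 mm above the reported TCP in both s1 (tip z ≈181, reported 149) and s2. So the fingers are just above the knob and haven't touched anything. I'll measure the offset precisely by differencing.

```bash
python3 - <<'E'
from h import *
a=np.load('pics/s0.npz')['range_z']
for n in('s1','s2'):
  b=np.load(f'pics/{n}.npz')['range_z']; m=(a>0)&(b>0)&(a-b>8)
  pts=[(px2w(n,u,v),u,v) for v in range(140,240) for u in range(270,345) if m[v,u] and m[v-1,u]]
  z=np.array([p[0] for p in pts]); print(n,len(z))
  for s,nm in((z[:,0]>540,'far+x'),(z[:,0]<540,'near')):
    q=z[s]; o=np.argsort(q[:,2])[:8]; print(nm,q[o].round(0).tolist())
E
```

```text
s1 613
far+x [[610.0, -234.0, 2.0], [572.0, 19.0, 177.0], [573.0, 20.0, 177.0], [568.0, 13.0, 178.0], [569.0, 16.0, 178.0], [570.0, 19.0, 179.0], [568.0, 12.0, 179.0], [575.0, 20.0, 179.0]]
near [[529.0, -200.0, 3.0], [510.0, 34.0, 178.0], [516.0, 44.0, 179.0], [509.0, 30.0, 179.0], [514.0, 44.0, 179.0], [512.0, 38.0, 179.0], [517.0, 43.0, 180.0], [513.0, 41.0, 180.0]]
s2 3223
far+x [[570.0, -93.0, 0.0], [624.0, -211.0, 3.0], [591.0, -171.0, 23.0], [551.0, 22.0, 100.0], [547.0, 13.0, 100.0], [549.0, 21.0, 100.0], [553.0, 28.0, 101.0], [555.0, 28.0, 101.0]]
near [[530.0, 35.0, 99.0], [523.0, 20.0, 101.0], [524.0, 23.0, 101.0], [527.0, 31.0, 101.0], [530.0, 36.0, 101.0], [531.0, 38.0, 101.0], [533.0, 38.0, 101.0], [523.0, 19.0, 102.0]]
```

Both pictures put the real finger ends about 28.5 mm above the reported TCP, and x and y agree. I'll open, go 30 mm lower, and close.

```bash

python3 -m pendant '[[[0.6,0,0,0,0],[0.6,0,0,0,0],[0.6,0,0,0,0],[0.6,0,0,0.002,0],[0.6,0,0,0.01,0],[0.6,0,0,0.018,0],[0.6,0,0,0.026,0],[0.6,0,0,0.03,0]]]'
python3 -m pendant '[[[0.5,0,0,0,0],[0.4,0,0,0,0],[0.35,0,0,0,0],[0.3,0,0,0,0],[0.25,0,0,0,0],[0.25,0,0,0,0],[0.25,0,0,0,0],[0.25,0,0,0,0]]]'
python3 -c "
from h import *
go(538.4,22.5,41,1.197)
c=snap('side','s3');i=c['image'][150:270,250:410]; cv2.imwrite('pics/s3c.png',cv2.resize(i,None,fx=4,fy=4))"
```

```text
t: 4.25
eef_pos: [538.3, 22.7, 39.9]
tcp_rot: [-3.14, 0.0, 1.193]
ft_force: [0.2, -0.6, -0.2]
opening: 0.597
t: 5.05
eef_pos: [539.3, 22.6, 41.4]
tcp_rot: [3.14, -0.0, 1.193]
ft_force: [3.6, -1.8, 2.6]
opening: 0.301
t 5.05 pos [539.3  22.6  41.4] rot [ 3.14  -0.     1.193] F [ 3.6 -1.8  2.6] op 0.301 shift mm [-0.4 -0.8  0.4] turn -0.004
```

View pics/s3c.png

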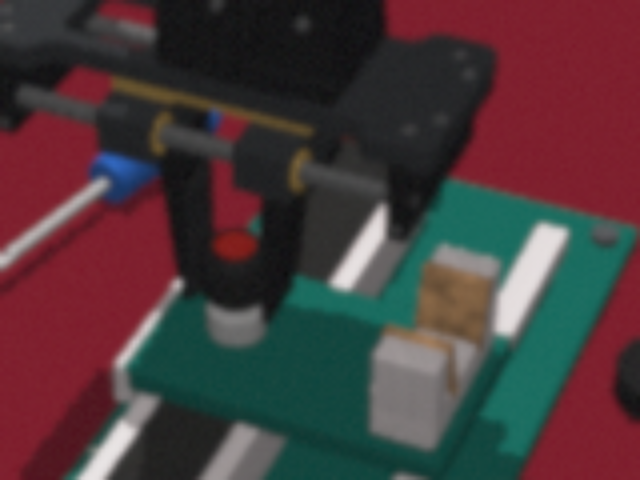

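Gripped: the opening stalled at 0.301, and the fingers flank the knob at (235,275). Now lifting 10 mm.

```bash

python3 -m pendant '[[[0.2,0,0,-0.002,0],[0.2,0,0,-0.004,0],[0.2,0,0,-0.006,0],[0.2,0,0,-0.008,0],[0.2,0,0,-0.01,0],[0.2,0,0,-0.01,0],[0.2,0,0,-0.01,0],[0.2,0,0,-0.01,0]]]'
python3 - <<'E'
from h import *
go(538.4,22.5,51)
c=snap('side','s4')
a=np.load('pics/s3.npz')
for n in('s3','s4'):
    im=np.load(f'pics/{n}.npz')['image'][190:235,290:330].astype(int)
    m=(im[...,2]>90)&(im[...,1]<60)&(im[...,0]<60)
    n2,l,st,ce=cv2.connectedComponentsWithStats(m.astype(np.uint8)); print(n,[(st[i,4],(ce[i]+[290,190]).round(1)) for i in range(1,n2) if st[i,4]>15])
E
```

```text
t: 5.9
eef_pos: [539.2, 22.6, 50.8]
tcp_rot: [3.141, -0.0, 1.193]
ft_force: [6.5, -3.2, -6.9]
opening: 0.302
t 5.9 pos [539.2  22.6  50.8] rot [ 3.141 -0.     1.193] F [ 6.5 -3.2 -6.9] op 0.302 shift mm [-0.4 -0.7 -0.2] turn None
s3 [(np.int32(192), array([307.6, 202.9])), (np.int32(58), array([290.9, 212.1]))]
s4 [(np.int32(186), array([308.2, 199.5])), (np.int32(70), array([291.2, 211.3]))]
```

```bash

python3 -m pendant '[[[0.2,0,0.0005,-0.0008,0],[0.2,0,0.0005,-0.0008,0],[0.2,-0.0005,0.0005,-0.0008,0],[0.2,-0.001,0.0005,-0.0008,0],[0.2,-0.0015,0.0005,-0.0008,0],[0.2,-0.002,0.0005,-0.0008,0],[0.2,-0.0025,0.0005,-0.0008,0],[0.2,-0.003,0.0005,-0.0008,0]]]'
python3 -c "
from h import *
go(538.4,22.5,51)
f=env.state()['ft_force'];print('along rail(to white) F',f[0]*.368+f[1]*.93)"
```

```text
t: 6.75
eef_pos: [538.2, 19.9, 51.5]
tcp_rot: [-3.142, -0.0, 1.193]
ft_force: [5.7, -0.3, -6.9]
opening: 0.304
t 6.75 pos [538.2  19.9  51.5] rot [-3.142 -0.     1.193] F [ 5.7 -0.3 -6.9] op 0.304 shift mm [ 2.5 -0.8  0.5] turn None
along rail(to white) F 1.8382885606176977
```

```bash
python3 - <<'E'
from h import *
u=np.array([-.365,-.931]);M=np.array([539.7,18.7]);n=np.array([.931,-.365])
for nm in('t0','s0'):
    c=np.load(f'pics/{nm}.npz');z=c['range_z']
    K=np.array([[c['fx'],0,c['cx']],[0,c['fy'],c['cy']],[0,0,1]],float)
    v,w=np.mgrid[150:380,180:460]; pix=np.stack([w.ravel(),v.ravel()],1).astype(float)
    p=cv2.undistortPoints(pix[:,None],K,c['dist'].astype(float))[:,0]
    d=z[150:380,180:460].ravel(); X=np.c_[p*d[:,None],d]
    R=cv2.Rodrigues(c['rvec'].astype(float))[0]; W=(X-c['tvec'].reshape(3))@R
    img=c['image'][150:380,180:460].reshape(-1,3).astype(int)
    s=(W[:,:2]-M)@u; l=(W[:,:2]-M)@n; ok=d>0
    for name,m in(('red',(abs(s-165)<16)&(abs(l)<32)&(W[:,2]>46)),('white',(abs(s+165)<16)&(abs(l)<32)&(W[:,2]>46)),('knob',(abs(s)<25)&(abs(l)<25)&(W[:,2]>93)),('dot',(abs(s)<25)&(abs(l)<25)&(W[:,2]>90)&(img[:,2]>140)),('saddle',(abs(s)<60)&(l<-20)&(l>-60)&(abs(W[:,2]-54)<4))):
        m&=ok; q=s[m]; print(nm,name,m.sum(),'mean',q.mean().round(1),'rng',np.percentile(q,[1,99]).round(1),'lat',l[m].mean().round(1),'z',W[m,2].mean().round(1))
E
```

```text
t0 red 352 mean 162.1 rng [153.6 171.4] lat -1.8 z 49.3
t0 white 336 mean -167.8 rng [-176.8 -159.3] lat -3.0 z 49.1
t0 knob 255 mean -3.7 rng [-16.2   8.7] lat -2.5 z 95.5
t0 dot 96 mean -3.0 rng [-10.8   4.3] lat -2.2 z 96.2
t0 saddle 1291 mean -3.2 rng [-42.5  35.8] lat -40.0 z 53.5
s0 red 168 mean 158.5 rng [150.3 169.1] lat -1.9 z 48.4
s0 white 357 mean -171.1 rng [-179.2 -161.5] lat -2.1 z 48.7
s0 knob 142 mean -7.1 rng [-18.8   5.8] lat -1.3 z 95.0
s0 dot 54 mean -5.0 rng [-12.3   3. ] lat -0.8 z 95.5
s0 saddle 863 mean -8.1 rng [-45.1  33.8] lat -39.5 z 52.8
```

From t0, the blocks' middle is at -2.85 and the knob/saddle at -3.35, so the saddle started at about -0.5 mm. Sliding a further 31.5 mm brings it to about 34.

```bash

python3 -m pendant '[[[0.2,-0.003,0,0,0],[0.2,-0.008,0,0,0],[0.2,-0.013,0,0,0],[0.2,-0.018,0,0,0],[0.2,-0.023,0,0,0],[0.2,-0.028,0,0,0],[0.2,-0.031,0,0,0],[0.2,-0.0315,0,0,0]]]'
cat >> h.py <<'E'
def st():
    s=env.state(); f=s['ft_force']; p=s['eef_pos']; u=np.array([-.365,-.931])
    print('t %.2f travel(red) %.1f z %.1f F along red %.1f lat %.1f z %.1f op %.3f yaw %.3f'%(s['t'],(p[:2]-[539.2,22.6])@u-.5,p[2],f[:2]@u,f[:2]@[.931,-.365],f[2],s['opening'],s['tcp_rot'][2]))
E
python3 -c "
from h import *
st()"
```

```text
t: 7.55
eef_pos: [526.6, -9.7, 51.5]
tcp_rot: [3.141, -0.0, 1.192]
ft_force: [5.5, 0.3, -6.4]
opening: 0.305
t 7.55 travel(red) 34.2 z 51.5 F along red -2.3 lat 5.0 z -6.4 op 0.305 yaw 1.192
```

```bash

python3 -m pendant '[[[0.2,0,0,0.001,0],[0.2,0,0,0.002,0],[0.2,0,0,0.003,0],[0.25,0,0,0.003,0],[0.4,0,0,0.003,0],[0.5,0,0,0.003,0],[0.6,0,0,0.003,0],[0.6,0,0,0.003,0]]]'
python3 -m pendant '[[[0.6,0,0,0,-0.1],[0.6,0,0,0,-0.24],[0.6,0,0,0,-0.38],[0.6,0,0,0,-0.52],[0.6,0,0,0,-0.66],[0.6,0,0,0,-0.8],[0.6,0,0,0,-0.94],[0.6,0,0,0,-1.08]]]'
python3 -m pendant '[[[0.6,0,0,0,-0.14],[0.6,0,0,0,-0.28],[0.6,0,0,0,-0.42],[0.6,0,0,0,-0.491],[0.55,0,0,0,-0.491],[0.5,0,0,0,-0.491],[0.45,0,0,0,-0.491],[0.45,0,0,0,-0.491]]]'
python3 - <<'E'
from h import *
st(); c=snap('side','s5')
i=c['image'][140:280,250:430]; cv2.imwrite('pics/s5c.png',cv2.resize(i,None,fx=4,fy=4))
E
```

```text
t: 8.35
eef_pos: [526.1, -9.4, 48.8]
tcp_rot: [-3.141, 0.0, 1.193]
ft_force: [-0.6, -1.0, 0.3]
opening: 0.573
t: 9.15
eef_pos: [526.2, -9.4, 48.9]
tcp_rot: [-3.141, -0.0, 2.279]
ft_force: [0.1, -0.1, 0.1]
opening: 0.597
t: 9.95
eef_pos: [526.4, -9.5, 48.9]
tcp_rot: [-3.142, -0.0, 2.763]
ft_force: [0.3, -0.3, 0.1]
opening: 0.456
t 9.95 travel(red) 34.1 z 48.9 F along red 0.2 lat 0.4 z 0.1 op 0.456 yaw 2.763
```

View pics/s5c.png

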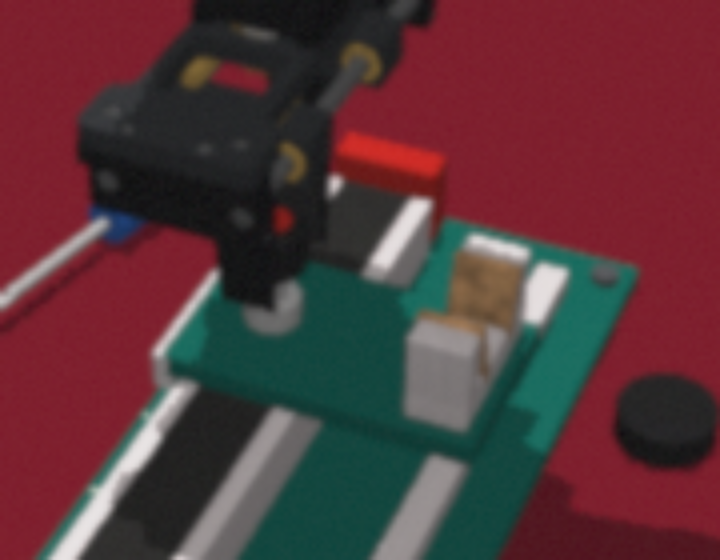

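The finger (245,270) stands on the knob's white side with the knob free. Next is a slow push in small steps, checking the force and the dot height each time.

```bash
cat > chk.py <<'E'
import sys
from h import *
st(); c=env.read_camera('side'); im=c['image'][185:225,300:345].astype(int)
m=((im[...,2]>110)&(im[...,1]<45)&(im[...,0]<45)&(im[...,2]>3.2*im[...,1])).astype(np.uint8)
n,l,s,ce=cv2.connectedComponentsWithStats(m)
print('dots',[(int(s[i,4]),(ce[i]+[300,185]).round(1).tolist()) for i in range(1,n) if s[i,4]>5])
f=env.state()['ft_force'][:2]@np.array([-.365,-.931])
if len(sys.argv)>1 and not (-9<f<-3.8): print('STOP'); sys.exit(1)
E
python3 chk.py
python3 -m pendant '[[[0.45,0,-0.001,0,0],[0.45,0,-0.002,0,0],[0.45,0,-0.003,0,0],[0.45,0,-0.004,0,0],[0.45,0,-0.005,0,0],[0.45,0,-0.0055,0,0],[0.45,0,-0.006,0,0],[0.45,0,-0.006,0,0]]]'; python3 chk.py
```

```text
t 10.00 travel(red) 34.1 z 48.9 F along red -0.1 lat -0.5 z -0.6 op 0.448 yaw 2.763
dots [(8, [320.5, 194.5])]
t: 10.85
eef_pos: [524.3, -14.9, 48.9]
tcp_rot: [3.141, 0.0, 2.764]
ft_force: [1.2, 3.0, 0.1]
opening: 0.45
t 10.85 travel(red) 39.8 z 48.9 F along red -3.3 lat 0.0 z 0.1 op 0.450 yaw 2.764
dots [(7, [303.4, 200.1])]
```

```bash

python3 -m pendant '[[[0.45,0,-0.0003,0,0],[0.45,0,-0.0006,0,0],[0.45,0,-0.0009,0,0],[0.45,0,-0.0012,0,0],[0.45,0,-0.0015,0,0],[0.45,0,-0.0018,0,0],[0.45,0,-0.002,0,0],[0.45,0,-0.002,0,0]]]'; python3 chk.py x &&
python3 -m pendant '[[[0.45,0,-0.0003,0,0],[0.45,0,-0.0006,0,0],[0.45,0,-0.0009,0,0],[0.45,0,-0.0012,0,0],[0.45,0,-0.0015,0,0],[0.45,0,-0.0018,0,0],[0.45,0,-0.002,0,0],[0.45,0,-0.002,0,0]]]'; python3 - <<'E'
from h import *
st(); c=snap('side','s6'); i=c['image'][180:240,290:350]; cv2.imwrite('pics/s6c.png',np.hstack([cv2.resize(np.load('pics/s5.npz')['image'][180:240,290:350],None,fx=6,fy=6),cv2.resize(i,None,fx=6,fy=6)]))
E
```

```text
t: 11.7
eef_pos: [523.5, -17.0, 48.9]
tcp_rot: [-3.141, 0.0, 2.764]
ft_force: [2.2, 3.8, -0.7]
opening: 0.449
t 11.70 travel(red) 42.1 z 48.9 F along red -4.3 lat 0.7 z -0.7 op 0.449 yaw 2.764
dots [(8, [304.2, 199.4])]
STOP
t 11.75 travel(red) 42.1 z 48.9 F along red -2.9 lat -0.9 z -1.1 op 0.451 yaw 2.764
```

View pics/s6c.png

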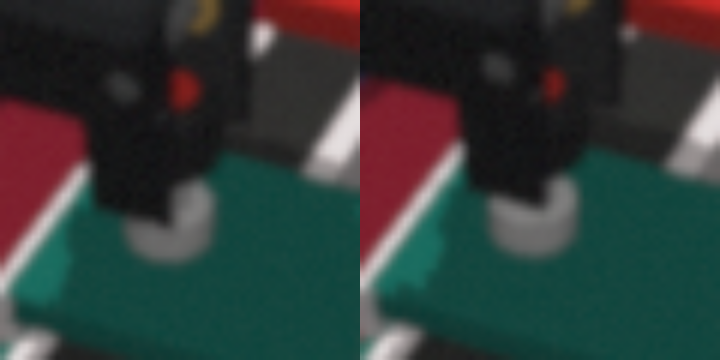

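The knob is still up: the dot is at (549,85) in the right half against (183,90) in the left. I'll track the dot itself as the drop detector and continue.

```bash
cat > chk.py <<'E'
import sys
from h import *
def dot(im):
    im=im[186:206,314:334].astype(int); m=((im[...,2]>75)&(im[...,2]>2.2*im[...,1])&(im[...,2]>2.2*im[...,0])).astype(np.uint8)
    n,l,s,ce=cv2.connectedComponentsWithStats(m); return [(int(s[i,4]),(ce[i]+[314,186]).round(1).tolist()) for i in range(1,n) if s[i,4]>4 and s[i,4]<60]
if len(sys.argv)>1 and sys.argv[1]=='old':
    for n in('s5','s6'): print(n,dot(np.load(f'pics/{n}.npz')['image']))
    sys.exit()
st(); d=dot(env.read_camera('side')['image']); print('dot',d)
f=env.state()['ft_force'][:2]@np.array([-.365,-.931])
if f<-9 or not d or max(q[1][1] for q in d)>196.5: print('STOP'); sys.exit(1)
E
python3 chk.py old
python3 -m pendant '[[[0.45,0,-0.0003,0,0],[0.45,0,-0.0006,0,0],[0.45,0,-0.0009,0,0],[0.45,0,-0.0012,0,0],[0.45,0,-0.0015,0,0],[0.45,0,-0.0018,0,0],[0.45,0,-0.002,0,0],[0.45,0,-0.002,0,0]]]' >/dev/null; python3 chk.py
```

```text
s5 [(22, [320.4, 194.5])]
s6 [(10, [321.8, 193.5])]
t 12.60 travel(red) 44.2 z 48.9 F along red -1.4 lat -0.9 z -0.1 op 0.452 yaw 2.764
dot [(11, [322.2, 196.3])]
```

The dot dropped from v=193.5 to 196.3 and the force fell to 1.4 N, so the pin has dropped. I'll open, go straight up and back, and verify.

```bash

python3 -m pendant '[[[0.5,0,0.001,0,0],[0.55,0,0.003,0,0],[0.6,0,0.005,0,0],[0.6,0,0.005,0,0],[0.6,0,0.005,-0.01,0],[0.6,0,0.005,-0.03,0],[0.6,0,0.005,-0.06,0],[0.6,0,0.005,-0.08,0]]]'
python3 - <<'E'
from h import *
st(); c=snap('side','s7'); i=c['image'][120:300,220:440]; cv2.imwrite('pics/s7c.png',cv2.resize(i,None,fx=3,fy=3))
E
```

```text
t: 13.45
eef_pos: [524.9, -14.2, 131.2]
tcp_rot: [3.141, 0.002, 2.764]
ft_force: [-0.2, 0.7, -0.9]
opening: 0.601
t 13.45 travel(red) 39.0 z 131.2 F along red -0.6 lat -0.4 z -0.9 op 0.601 yaw 2.764
```

View pics/s7c.png

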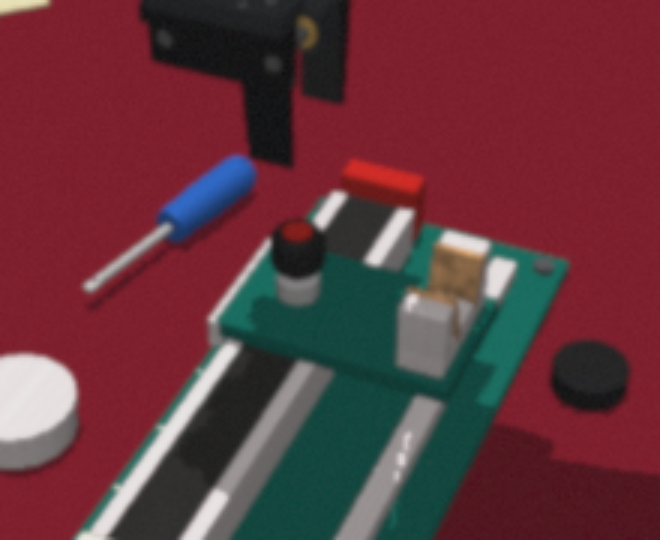

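The knob is free with its dot at crop (298,232), sitting straight on the boss, and the tool is clear above. Checking knob height and travel by depth against s0.

```bash
python3 - <<'E'
from h import *
a=np.mean([px2w('s0',u,v) for u in(308,309,310) for v in(211,212,213)],0);b=np.mean([px2w('s7',u,v) for u in(318,319,320) for v in(196,197,198)],0)
print(a.round(1),b.round(1),'move red',((b-a)[:2]@[-.365,-.931]).round(1),'dz',(b-a)[2].round(1)); st()
E
```

```text
[539.7  26.9  95.7] [526.1 -10.7  96. ] move red 39.9 dz 0.3
t 13.50 travel(red) 38.7 z 133.7 F along red 0.4 lat 1.0 z 3.6 op 0.597 yaw 2.764
```

```bash

python3 -m pendant '[[[0.6,0,0,0,0],[0.6,0,0,0,0],[0.6,0,0,0,0],[0.6,0,0,0,0],[0.6,0,0,0,0],[0.6,0,0,0,0],[0.6,0,0,0,0],[0.6,0,0,0,0]]]'
python3 -c "
from h import *
env.job_done()"
```

```text
t: 14.3
eef_pos: [524.6, -14.2, 128.8]
tcp_rot: [-3.141, -0.0, 2.764]
ft_force: [-0.0, -0.7, -0.2]
opening: 0.598
the job is handed in; nothing more can be done
```

The fork rest is one stop along towards the red end block, with the pin down in the next hole. I handed the job in at about 14.3 s of the 48 s allowed; the hand-in gives no verdict.

- **How:** I gripped the knob across the rail, pulled it up about 10 mm and slid the saddle to about 34 mm. I then set the pin down on the strip, let go, and pushed the free knob in 2 mm steps until the pin dropped.
- **Final position:** the camera shows the saddle moved about 39.9 mm towards red, and arm travel minus the finger gap gives about 38.4 mm. Both are inside 34–62 mm.
- **Pin home:** the knob top is back at its pin-down height, within 0.3 mm.
- **Gentle and clear:** the along-rail push never read above about 4.3 N at the end of a step. The gripper is open, with its fingertips about 60 mm above the knob. The tin, driver and cap look unmoved in the last side picture; I did not measure them.

**What disagreed:**
- **Finger length:** the real finger ends sit about 28.5 mm higher than the reported TCP. My first grasp therefore closed on air above the knob without touching anything, and I corrected for it from the depth pictures.
- **Grip opening:** gripping the knob read 0.30 instead of the 0.316 expected, but the hold did not slip.

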